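# Dial 470 ohms on the decade box

## Task

Dial 470 ohms on the decade resistance box: pushing with a fingertip against the side of the pointer, click the hundreds selector (the one beside the terminals) round to position 4 and the tens selector (the middle one) round to position 7, counting the clicks up clockwise from the long mark, which is 0; the units selector stays at 0. Push gently: do not pinch or squeeze the knobs, and do not lift, tip or shove the box. Leave everything else on the bench where it is and take the hand away when both pointers rest in their clicks.

Things in the scene. Friction and masses are not known exactly. Their poses are not given: they have to be found in the camera images.
- decade_box: decade resistance box, loose on rubber feet: grey case 130 deep (its x) x 370 wide (y) x 80 high, about 2.6 kg, flat metal panel on top at z = 80 mm. Origin: centre of underside; x away from the robot, y to the terminals' end. In a row along y on the panel: terminals at +155, hundreds selector +85, tens -15, units -115 mm. Its yaw lies within 0.4 rad of the robot's axes
- hundreds (a joint): hundreds selector, beside the terminals: positions 0 to 9, clicks of 30 degrees. Value in rad = position x 0.5236, growing clockwise from above; end stops at 0 and 4.71. More than 0.02 rad past half-way between two positions it snaps on by itself and rests within 0.01 rad of a position (rarely it starts hung half-way). A click needs about 0.1 N m (5 N at 20 mm from the axis)
- tens (a joint): tens selector, the middle one: the same switch and knob as the hundreds, same meaning of the value (0.5236 rad a click, growing clockwise)
- units (a joint): units selector, farthest from the terminals: the same switch and knob; it stands at position 0 (value 0) and must stay there
- hundreds_axis (a point): on the turning axis of the hundreds selector, at panel height; axes as the box's. Its black pointer knob: skirt disc 40 mm across, top 6 mm above the panel; on it an upright bar, 6 to 29 mm above the panel, with flat parallel flanks, reaching 33 mm from the axis at the nose (12 mm wide) and 19 mm at the blunt tail (16 mm wide); white line on top towards the nose
- tens_axis (a point): on the turning axis of the tens selector, at panel height; axes as the box's; the same knob. The scales: ten black marks 36 to 50 mm from each axis. Position 0 is the longest, thickest mark and lies 135 degrees anticlockwise from the box's +x (towards the robot and the terminals); each further position is 30 degrees clockwise; 5 is the second longest mark
- units_axis (a point): on the turning axis of the units selector, at panel height; axes as the box's; the same knob
- terminals (a point): top of the middle of three binding posts, 15 mm thick, 30 mm apart along the box's x, 18 mm above the panel
- hundreds_nose (a point): top edge of the nose of the hundreds knob, 33 mm from its axis and 29 mm above the panel; shows where it points
- tens_nose (a point): the same point on the tens knob
- units_nose (a point): the same point on the units knob
- screwdriver: screwdriver, 190 mm long, black handle about 26 mm thick, lying on the bench in front of (robot's side of) the decade box; origin under its middle, its length along its x axis
- pliers: long-nosed pliers, about 170 mm long, 55 mm wide over the grey handles, 12 mm high, lying behind the decade box; origin on the bench near the pivot
- solder_reel: reel of solder standing on its flange, 60 mm diameter, 50 mm high; origin at the centre of its underside
- flux_bottle: small white plastic bottle, 34 mm diameter, 75 mm high, standing near the units end of the box; origin at the centre of its underside
- multimeter: handheld multimeter lying on its back, 170 x 85 x 49 mm, grey case; origin at the centre of its underside
- parts_box: small white component box with a clear lid, 94 x 66 x 32 mm, near the terminals' end of the box; origin at the centre of its underside
- screw_jar: glass jar with a steel lid, 52 mm diameter, 62 mm high; origin at the centre of its underside

How it is judged:
At the end, for the whole second after the job is handed in: The hundreds selector rests in position 4 (2.094 rad), the tens selector in position 7 (3.665 rad) and the units selector in position 0, each within 0.13 rad and still; the box stands flat on the bench, less than 30 mm from where it began (value of joint hundreds between 1.964 and 2.224 rad and value of joint tens between 3.535 and 3.795 rad and value of joint units between -0.13 and 0.13 rad and velocity of joint hundreds between -0.1 and 0.1 rad/s and velocity of joint tens between -0.1 and 0.1 rad/s and distance of decade_box from where it was at the start of the episode below 0.03 m and angle between decade_box's own z axis and vertical below 0.05 rad and linear speed of decade_box below 0.02 m/s); the robot touches nothing.
It fails at once if the units selector is turned off its zero (value of joint units above 0.3 rad).
It fails at once if the decade box is lifted by more than 8 mm, tipped by more than 0.1 rad or shoved by more than 30 mm (height (world z) of decade_box above 0.008 m or angle between decade_box's own z axis and vertical above 0.1 rad or distance of decade_box from where it was at the start of the episode above 0.03 m).
It fails at once if the box or one of its knobs is pressed or squeezed by the fingers with more than 30 N (contact force between the fingers and decade_box above 30 N).
It fails at once if something else on the bench is moved by more than 20 mm (distance of any of screwdriver, pliers, solder_reel, flux_bottle, multimeter, parts_box, screw_jar from where it was at the start of the episode above 0.02 m).
It also fails if it takes over 64 s, if anything falls off the work surface, if the arm or the gripper's body presses on something with over 40 N, if the wrist force passes 120 N, or if a joint passes its speed limit or range.

## Robot

A 6-joint arm with a two-finger parallel gripper is mounted at the origin on the work surface. World frame = base frame: x ahead of the robot, y to its left, z up, the work surface at z = 0. Lengths are in m, angles in rad, forces in N, time in s.
With the tool pointing down it reaches from about 0.425 to 0.925 m from the base axis. Payload 12.5 kg.
Tool frame: the origin (TCP) lies on the centre line of the jaws, within the pads' length; the fingertips stand 8 mm ahead of it and the grasp point (between the pads) lies 11 mm behind it; z points along the fingers, y is the line along which they close (so a half turn about z gives the same grasp; the last joint's range is limited). The gripper opens to 85 mm and grips with 20 to 120 N. Pads are 22 mm wide; open, the fingers measure 114 mm over their backs; the gripper's body (76 mm by 85 mm) begins 54 mm behind the grasp point. The pads swing forward as they close: fully open they stand 13 mm farther back than shut.
Start: joints at [-1.37, 0.491, 1.559, -0, 1.092, -0.106], TCP at [0.189, -0.596, 0.239] pointing down, gripper open.
Joint ranges: [-3.1, 3.1], [-0.84, 2.19], [0.05, 2.79], [-1.13, 4.28], [0.06, 2.93], [-2.69, 2.69]. Speed limits (rad/s): [2.22, 2.22, 2.79, 3.14, 3.14, 3.14].

## Interface

Orientations are given as a unit quaternion [x, y, z, w].
In Python, from cell import sensors, vision, job gives the robot as it stands.
- The arm moves only by the tool carry_out, never from a script. Its argument "plan" is a list that holds one entry, the list of rows, each a list of 7 numbers: the finger opening in mm, from 0 to 85.4, then the shift along the tool's x, y, z normalised to -1 to 1, where 1 is 40 mm, then the turn, a rotation vector about the tool's x, y, z normalised to -1 to 1, where 1 is 0.15 rad. In form: [[[claw, x, y, z, ax, ay, az], ...]]. A call has 1 to 12 rows; each row shifts and turns the commanded pose from where the row before left it, along the tool's axes as they then stand; what a row does not reach is not made up. A row lasts 1/10 s, in which the tool goes at most 50 mm and 8.59 degrees, less where a joint would pass 70% of its speed; a pose out of reach is approached as far as the arm can. A call with a number of a shift or a turn outside -1 to 1 is refused whole. A call with a gripper value outside its range is refused whole. The fingers move at their own pace and stop on an object; "squeeze" is the grip in N (left out, the last holds). Time passes only in rows, so rows that do not move let the fingers close. It gives the time, the measured TCP pose, the force, the opening and the grip force at its end, in the units of the state.
- sensors.get_obs(): the state, without advancing time (a new reading comes with each control period).
- vision.snapshot(name): name is "scene" or "top" or "wrist"; returns the picture (420x560x3 uint8, red, green, blue); there is no depth.
- vision.camera_params(name): a dict with "fx", "fy", "cx", "cy" (pixels), "k1" (the pictures are not rectified: a ray, as slopes to the right and down, at radius r is drawn at 1 + k1 r^2 times it, then the intrinsics apply), "xyz" and "orientation" of the camera in the world. Camera axes: x right, y up, looking along -z (the intrinsics and any distortion apply to the point x, -y, -z); pixel columns grow to the right and rows downward; lengths in m; the calibration is good to about 2 mm. A picture is of the moment at which its call begins: read the wrist's pose just before it. camera_params takes no time and is no camera call; for the wrist camera it gives the pose at the moment of the call.
- job.job_done(): hands the job in; it is judged then, once.
The state is a dict: "time_s": time; "joints": joint angles; "joint_velocities": joint speeds; "tau": joint torques, N m; "eef_pos": TCP position; "tcp_rot": TCP orientation; "ft_force": force on the tool from outside, world axes, zero at the start; "wrist_torque": the same for the moment, N m; "grip_width": finger opening in m; "gripper_force": force on a finger pad.
Only numpy, scipy, OpenCV 4.12 (cv2) and the standard library are available. Lean on these libraries where they do the work, as an engineer would, in place of code of your own. Each camera call takes 0.05 s, during which the arm holds its last target. There are 200 camera calls.

## Working session

There is one attempt and no reset: what is moved stays moved. The work goes in short steps, Python scripts to look and compute and a tool call to move; the robot and the scene stay as the last step left them, time stands still between calls to the robot, and variables do not carry over. Pictures are saved under pics/ and viewed, at most 10 in all, crops included, and the job is handed in when it is done.

Besides the shell and the picture viewer there is one more tool, called after "Call:" as name(argument=value, ...), one argument or row to a line, values as JSON. carry_out: Moves the arm, as the interface text tells. Its arguments: {"type":"object","properties":{"plan":{"type":"array"},"squeeze":{"type":"number"}},"required":["plan"]}

```bash
mkdir -p pics; ls; cat > h.py <<'E'
import numpy as np, cv2
from scipy.spatial.transform import Rotation as R
from cell import sensors, vision, job
def snap(n,f):
    p=vision.camera_params(n); im=vision.snapshot(n); cv2.imwrite('pics/'+f,im[:,:,::-1]); return p,im
def ray(p,u,v):
    xd=np.array([(u-p['cx'])/p['fx'],(v-p['cy'])/p['fy']]); x=xd.copy()
    for _ in range(30): x=xd/(1+p['k1']*(x@x))
    return R.from_quat(p['orientation']).apply([x[0],-x[1],-1])
def at(p,u,v,z):
    d=ray(p,u,v); o=np.array(p['xyz']); return (o+d*(z-o[2])/d[2])
def proj(p,P):
    c=R.from_quat(p['orientation']).inv().apply(np.atleast_2d(P)-np.array(p['xyz']))
    s=np.c_[c[:,0]/-c[:,2],-c[:,1]/-c[:,2]]; s=s*(1+p['k1']*(s**2).sum(1))[:,None]
    return s*[p['fx'],p['fy']]+[p['cx'],p['cy']]
E
python3 - <<'E'
from h import *
import json
p,im=snap('top','top0.png'); print(p)
p,im=snap('scene','sc0.png'); print(p)
o=sensors.get_obs(); print(o)
E
```

```text
pics
{'fx': 484.5514628261294, 'fy': 484.5514628261294, 'cx': 272.781598501461, 'cy': 217.75296581262853, 'k1': -0.023603597206383876, 'xyz': array([ 0.51300521, -0.00204991,  1.1143667 ]), 'orientation': array([ 0.02224256, -0.04665816, -0.69887856,  0.7133702 ])}
{'fx': 466.08802521375867, 'fy': 466.08802521375867, 'cx': 280.96527736848486, 'cy': 213.2610623241324, 'k1': 0.03923962947322228, 'xyz': array([1.2907594 , 0.40779085, 0.74528365]), 'orientation': array([0.22291948, 0.37880021, 0.78001888, 0.44540752])}
{'time_s': 0.1, 'joints': array([-1.36964577e+00,  4.91514032e-01,  1.55937596e+00, -2.33524008e-05,
        1.09169413e+00, -1.05571896e-01]), 'joint_velocities': array([-0.00021119, -0.00088288, -0.00092752, -0.00078629, -0.00040324,
        0.00014764]), 'tau': array([ 4.64326789e-03, -6.19446588e+01, -2.62026393e+01, -5.91824437e-05,
        2.91231212e-03, -7.15516606e-07]), 'eef_pos': array([ 0.18870655, -0.59563933,  0.23878133]), 'tcp_rot': array([ 9.88262253e-01,  1.52766072e-01, -3.40286896e-05, -4.94669800e-04]), 'ft_force': array([-0.37089127, -0.25817556,  0.27980851]), 'wrist_torque': array([-0.00835692, -0.02211009, -0.01709695]), 'gripper_force': 0.0, 'grip_width': 0.0853492206867316}
```

View pics/top0.png

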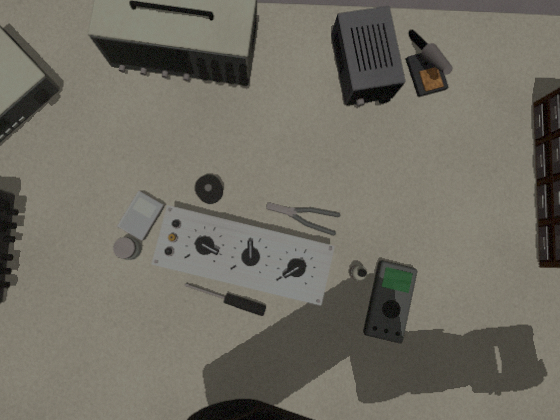

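View pics/sc0.png

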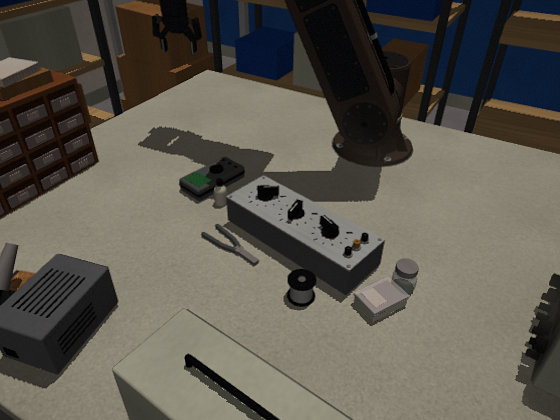

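Top picture: the panel runs from about (165,205) to (325,300), with knobs at about (205,245) hundreds, (250,256) tens and (296,268) units. I'll fit the panel and view it enlarged.

```bash
cat > fit.py <<'E'
from h import *
def fit(p,im):
    g=cv2.cvtColor(im,cv2.COLOR_RGB2GRAY).astype(float)
    hsv=cv2.cvtColor(im,cv2.COLOR_RGB2HSV)
    return g,hsv
# rectified panel view: world-plane z, 0.25mm..., centre c, yaw
def rect(p,im,c,yaw,z,s=2.0,hx=75,hy=195):
    # columns: -y box (left = +y), rows: up=+x
    W,H=int(2*hy*s),int(2*hx*s)
    U,V=np.meshgrid(np.arange(W),np.arange(H))
    bx=(hx-V/s)/1000; by=(hy-U/s)/1000
    X=c[0]+np.cos(yaw)*bx-np.sin(yaw)*by; Y=c[1]+np.sin(yaw)*bx+np.cos(yaw)*by
    q=proj(p,np.c_[X.ravel(),Y.ravel(),np.full(X.size,z)]).astype(np.float32)
    return cv2.remap(im,q[:,0].reshape(H,W),q[:,1].reshape(H,W),cv2.INTER_CUBIC)
E
python3 - <<'E'
from fit import *
p=vision.camera_params('top'); im=cv2.imread('pics/top0.png')[:,:,::-1].copy()
h=[at(p,*q,.08) for q in [(205,245),(250,256),(296,268)]]; print(h)
# panel blob
g=cv2.GaussianBlur(cv2.cvtColor(im,cv2.COLOR_RGB2GRAY),(0,0),.7)
print(g[215,200],g[290,300],g[330,300],g[180,150])
m=(g>0.5*(int(g[290,300])+int(g[320,150]))).astype(np.uint8)
m=cv2.morphologyEx(m,cv2.MORPH_OPEN,np.ones((3,3)))
n,l,st,ce=cv2.connectedComponentsWithStats(m); k=l[290,300]; print(st[k])
c=np.argwhere(l==k)[:,::-1]
hull=cv2.convexHull(c.astype(np.int32))[:,0]
W=np.array([at(p,*q,.08)[:2] for q in hull]).astype(np.float32)*1000
print(cv2.minAreaRect(W))
E
```

```text
[array([0.55319017, 0.10613254, 0.08      ]), array([0.53177487, 0.01006227, 0.08      ]), array([ 0.50820297, -0.08833879,  0.08      ])]
133 135 75 127
[ 153  208  181   94 8260]
((531.3348388671875, 24.84014892578125), (375.5384521484375, 131.52467346191406), 77.52638244628906)
```

```bash
python3 - <<'E'
from fit import *
p=vision.camera_params('top'); im=cv2.imread('pics/top0.png')
c=np.array([.5313,.0248]); yaw=-.2177
for z,f in ((.08,'r80.png'),(.109,'r109.png')):
    r=rect(p,im,c,yaw,z)
    for y in (85,-15,-115):
        cv2.circle(r,(int((195-y)*2),150),100,(0,0,255),1); cv2.circle(r,(int((195-y)*2),150),66,(0,255,0),1)
    cv2.rectangle(r,(20,20),(760,280),(255,0,0),1)
    cv2.imwrite('pics/'+f,r)
a=cv2.imread('pics/r80.png');b=cv2.imread('pics/r109.png')
cv2.imwrite('pics/r.png',np.vstack([a,b])); print(a.shape)
E
```

```text
(300, 780, 3)
```

View pics/r.png

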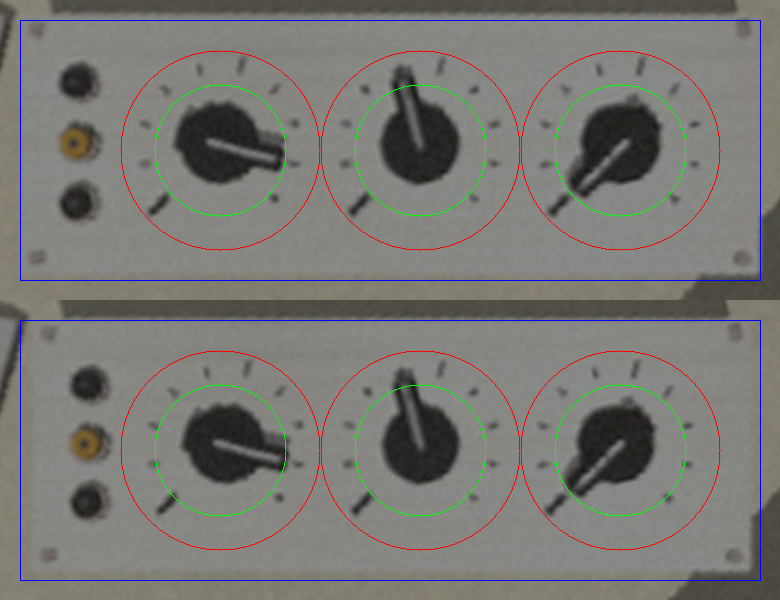

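Panel centre is near (0.534, 0.024), with yaw about -0.218. The hundreds pointer reads 8, so it needs 4 clicks anticlockwise. Tens reads 4, so it needs 3 clicks clockwise. I'll close the fingers and travel to the tens knob.

Call:
carry_out(
  plan=[
    [[0,0.68,-0.62,0.08,0,0,0],[0,0.68,-0.62,0.08,0,0,0],[0,0.68,-0.62,0.08,0,0,0],[0,0.68,-0.62,0.08,0,0,0],[0,0.68,-0.62,0.08,0,0,0],[0,0.68,-0.62,0.08,0,0,0],[0,0.68,-0.62,0.08,0,0,0],[0,0.68,-0.62,0.08,0,0,0],[0,0.68,-0.62,0.08,0,0,0],[0,0.68,-0.62,0.08,0,0,0],[0,0.68,-0.62,0.08,0,0,0]],
  ],
  squeeze=20,
)

```text
time_s: 1.2
eef_pos: [0.3921, -0.244, 0.2039]
tcp_rot: [0.988, 0.153, -0.0, -0.0]
ft_force: [1.4, 0.2, 0.1]
grip_width: -0.0001
gripper_force: 0.0
```

Call:
carry_out(
  plan=[
    [[0,0.68,-0.62,0.08,0,0,0],[0,0.68,-0.62,0.08,0,0,0],[0,0.68,-0.62,0.08,0,0,0],[0,0,0,0,0,0,-0.9],[0,0,0,0,0,0,-0.9],[0,0,0,0,0,0,-0.9],[0,0,0,0,0,0,-0.9],[0,0,0,0,0,0,-0.9],[0,0,0,0,0,0,-0.9],[0,0,0,0,0,0,-0.9],[0,0,0,0,0,0,-0.9],[0,0,0,0,0,0,-0.9]],
  ],
)

```text
time_s: 2.4
eef_pos: [0.4468, -0.1498, 0.1943]
tcp_rot: [0.722, 0.692, -0.0, -0.0]
ft_force: [0.3, -0.6, 0.2]
grip_width: 0.0
gripper_force: 0.0
```

```bash
cat > nav.py <<'E'
from h import *
C=np.array([.5342,.0242]); YAW=-.2177
ax=lambda y:C+y*np.array([-np.sin(YAW),np.cos(YAW)])
def state():
    o=sensors.get_obs(); r=R.from_quat(o['tcp_rot']); m=r.as_matrix()
    psi=np.degrees(np.arctan2(m[1,0],m[0,0]))
    print('t',o['time_s'],'tcp',o['eef_pos'].round(4),'psi',psi.round(2),'zax',m[:,2].round(3),'w',round(o['grip_width'],4),'F',o['ft_force'].round(1),'q6',o['joints'][5].round(2))
    return o,m,psi
def to(P):  # remaining shift in tool axes, in rows units (1=40mm)
    o,m,psi=state(); print('shift units',(m.T@(np.array(P)-o['eef_pos'])/.04).round(3))
def rel(y):  # in knob frame: offset from axis in tool axes (x tangential, y radial), mm
    o,m,psi=state(); d=m.T@(np.r_[ax(y),o['eef_pos'][2]]-o['eef_pos']); print('off x,y mm',(-d[:2]*1000).round(1),'bar angle if flush (box deg)',psi-90-np.degrees(YAW))
E
python3 - <<'E'
from nav import *
rel(-.015)
p,im=snap('wrist','w0.png')
print(ax(-.015),ax(.085),{k:p[k] for k in p})
E
```

```text
t 2.4 tcp [ 0.4468 -0.1498  0.1943] psi 87.51 zax [-0.  0. -1.] w 0.0 F [ 0.3 -0.6  0.2] q6 -0.42
off x,y mm [-162.9  -77.1] bar angle if flush (box deg) 9.985469088594433
[0.53096023 0.00955405] [0.55255868 0.10719373] {'fx': 336.459102128361, 'fy': 336.459102128361, 'cx': 278.4955732608885, 'cy': 203.8771569729891, 'k1': -0.0126099434824856, 'xyz': array([ 0.45026589, -0.08168646,  0.32852785]), 'orientation': array([-0.13648776,  0.00332062, -0.0208595 ,  0.99041655])}
```

View pics/w0.png

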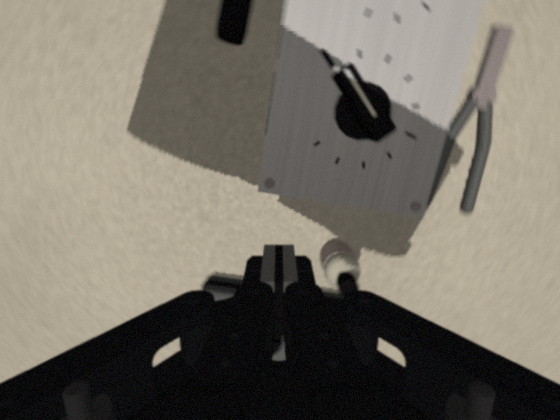

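Call:
carry_out(
  plan=[
    [[0,0.82,0.42,0,0,0,0],[0,0.82,0.42,0,0,0,0],[0,0.82,0.42,0,0,0,-0.58],[0,0,0,0,0,0,0]],
  ],
)

```text
time_s: 2.85
eef_pos: [0.5034, -0.0513, 0.1943]
tcp_rot: [0.692, 0.721, 0.0, 0.0]
ft_force: [0.5, 0.4, -0.4]
grip_width: 0.0001
gripper_force: 0.0
```

```bash
python3 - <<'E'
from nav import *; from fit import rect
rel(-.015)
p,im=snap('wrist','w1.png')
r=rect(p,im[:,:,::-1].copy(),C,YAW,.08)
for y in (85,-15,-115):
    cv2.circle(r,(int((195-y)*2),150),100,(0,0,255),1); cv2.circle(r,(int((195-y)*2),150),40,(0,255,0),1)
cv2.rectangle(r,(20,20),(760,280),(255,0,0),1)
cv2.imwrite('pics/w1r.png',r)
E
```

```text
t 2.85 tcp [ 0.5034 -0.0513  0.1943] psi 92.34 zax [ 0.  0. -1.] w 0.0001 F [ 0.5  0.4 -0.4] q6 -0.27
off x,y mm [-59.7 -30. ] bar angle if flush (box deg) 14.817592250573474
```

View pics/w1r.png

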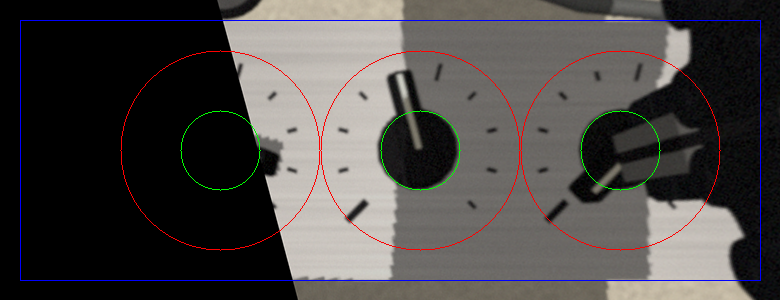

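The wrist view, rectified, puts the axes within about 1 mm of the estimate, and tens at 4. Next I move beside the tens pointer's terminal-side flank and go down.

Call:
carry_out(
  plan=[
    [[0,0.76,0.47,0,0,0,0],[0,0.76,0.47,0,0,0,0],[0,0.75,0.46,0,0,0,0],[0,0,0,0,0,0,0],[0,0,0,0.6,0,0,0],[0,0,0,0.6,0,0,0],[0,0,0,0.6,0,0,0],[0,0,0,0.43,0,0,0],[0,0,0,0.1,0,0,0],[0,0,0,0,0,0,0]],
  ],
)

```text
time_s: 3.9
eef_pos: [0.5542, 0.038, 0.1011]
tcp_rot: [0.694, 0.72, -0.0, -0.0]
ft_force: [0.1, -0.7, 0.2]
grip_width: 0.0001
gripper_force: 0.0
```

```bash
python3 - <<'E'
from nav import *
rel(-.015)
E
```

```text
t 3.9 tcp [0.5542 0.038  0.1011] psi 92.06 zax [-0.001 -0.    -1.   ] w 0.0001 F [ 0.1 -0.7  0.2] q6 -0.09
off x,y mm [27.6 24.3] bar angle if flush (box deg) 14.533265251139033
```

Call:
carry_out(
  plan=[
    [[0,-0.12,0,0,0,0,0],[0,-0.12,0,0,0,0,0],[0,-0.038,0.024,0,0,0,0.4],[0,-0.038,0.024,0,0,0,0.4],[0,-0.038,0.024,0,0,0,0.4],[0,-0.038,0.024,0,0,0,0.4],[0,-0.038,0.024,0,0,0,0.4],[0,-0.038,0.024,0,0,0,0.4]],
  ],
)

```text
time_s: 4.7
eef_pos: [0.5599, 0.019, 0.1021]
tcp_rot: [0.812, 0.583, 0.0, 0.0]
ft_force: [0.1, 0.4, 0.4]
grip_width: -0.0
gripper_force: 0.0
```

```bash
python3 - <<'E'
from nav import *
rel(-.015)
E
```

```text
t 4.7 tcp [0.5599 0.019  0.1021] psi 71.39 zax [ 0.001 -0.    -1.   ] w -0.0 F [0.1 0.4 0.4] q6 0.24
off x,y mm [18.2 24.4] bar angle if flush (box deg) -6.139490328501646
```

Call:
carry_out(
  plan=[
    [[0,-0.04,0.024,0,0,0,0.4],[0,-0.04,0.024,0,0,0,0.4],[0,-0.04,0.024,0,0,0,0.4],[0,-0.04,0.024,0,0,0,0.4],[0,-0.04,0.024,0,0,0,0.4]],
  ],
)

```text
time_s: 5.2
eef_pos: [0.5609, 0.0101, 0.1021]
tcp_rot: [0.89, 0.456, 0.001, 0.0]
ft_force: [0.1, 2.2, 0.2]
grip_width: 0.0002
gripper_force: 1.0
```

```bash
python3 - <<'E'
from nav import *; from fit import rect
rel(-.015)
p,im=snap('top','t2.png')
r=rect(p,im[:,:,::-1].copy(),C,YAW,.08)
p,im=snap('scene','s2.png')
q=im[170:300,210:400,::-1]
q=cv2.resize(q,None,fx=2.2,fy=2.2,interpolation=cv2.INTER_CUBIC)
o=np.zeros((300+q.shape[0],780,3),np.uint8); o[:300]=r; o[300:,:q.shape[1]]=q
cv2.imwrite('pics/c2.png',o)
E
```

```text
t 5.2 tcp [0.5609 0.0101 0.1021] psi 54.2 zax [ 0.001  0.    -1.   ] w 0.0002 F [0.1 2.2 0.2] q6 0.52
off x,y mm [18.  23.9] bar angle if flush (box deg) -23.331547413154915
```

View pics/c2.png

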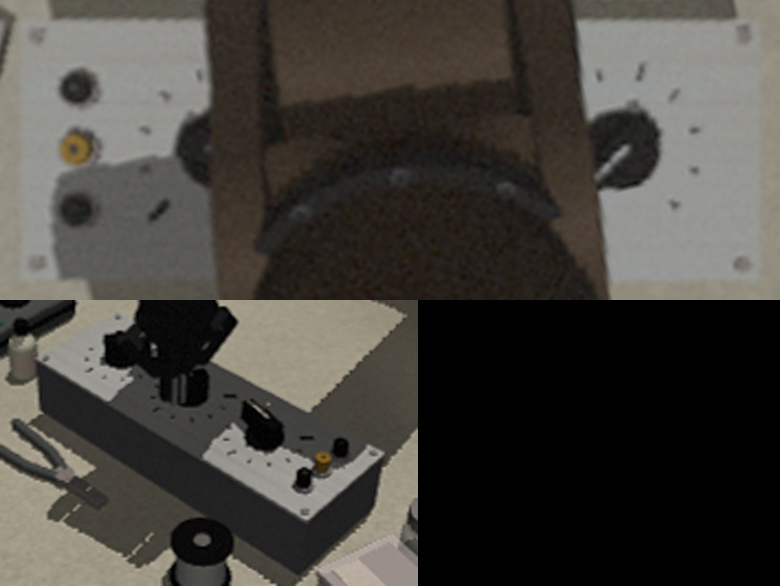

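The scene view shows the finger on the tens knob, the box in place and units still at 0. There is light contact (2 N), so I carry on.

Call:
carry_out(
  plan=[
    [[0,-0.04,0.024,0,0,0,0.4],[0,-0.04,0.024,0,0,0,0.4],[0,-0.04,0.024,0,0,0,0.4],[0,-0.04,0.024,0,0,0,0.4],[0,-0.04,0.024,0,0,0,0.4],[0,-0.04,0.024,0,0,0,0.4],[0,-0.04,0.024,0,0,0,0.4],[0,-0.04,0.024,0,0,0,0.4],[0,-0.04,0.024,0,0,0,0.4],[0,-0.04,0.024,0,0,0,0.4]],
  ],
)

```text
time_s: 6.3
eef_pos: [0.5544, -0.0072, 0.1018]
tcp_rot: [0.985, 0.173, 0.0, 0.0]
ft_force: [-1.0, -0.2, 0.4]
grip_width: -0.0003
gripper_force: 0.0
```

```bash
python3 - <<'E'
from nav import *
rel(-.015)
E
```

```text
t 6.3 tcp [ 0.5544 -0.0072  0.1018] psi 19.95 zax [ 0.001 -0.    -1.   ] w -0.0003 F [-1.  -0.2  0.4] q6 1.09
off x,y mm [16.3 23.7] bar angle if flush (box deg) -57.57801253833045
```

Call:
carry_out(
  plan=[
    [[0,-0.04,0.026,0,0,0,0.4],[0,-0.04,0.026,0,0,0,0.4],[0,-0.04,0.026,0,0,0,0.4],[0,0,0,0,0,0,0]],
  ],
)

```text
time_s: 6.7
eef_pos: [0.5506, -0.0117, 0.1017]
tcp_rot: [0.996, 0.085, 0.0, 0.0]
ft_force: [0.6, 0.5, -0.1]
grip_width: 0.0004
gripper_force: 0.0
```

```bash
python3 - <<'E'
from nav import *
rel(-.015)
E
```

```text
t 6.7 tcp [ 0.5506 -0.0117  0.1017] psi 9.7 zax [ 0.001 -0.    -1.   ] w 0.0004 F [ 0.6  0.5 -0.1] q6 1.26
off x,y mm [15.7 24.2] bar angle if flush (box deg) -67.8315276512074
```

Call:
carry_out(
  plan=[
    [[0,0.25,0,0,0,0,0],[0,0,0,-0.5,0,0,0],[0,0,0,-0.75,0,0,0],[0,0,0,-0.75,0,0,0],[0,-0.16,-0.72,0,0,0,0],[0,-0.16,-0.72,0,0,0,0],[0,-0.16,-0.72,0,0,0,0],[0,-0.16,-0.72,0,0,0,0],[0,0,0,0,0,0,0.87],[0,0,0,0,0,0,0.87],[0,0,0,0,0,0,0.87],[0,0,0,0,0,0,0.87]],
  ],
)

```text
time_s: 7.9
eef_pos: [0.5165, 0.1, 0.1816]
tcp_rot: [0.984, -0.177, 0.0, -0.0]
ft_force: [-0.2, -0.7, 0.9]
grip_width: 0.0005
gripper_force: 0.0
```

Call:
carry_out(
  plan=[
    [[0,0,0,0,0,0,0.85],[0,0,0,0,0,0,0]],
  ],
)

```text
time_s: 8.1
eef_pos: [0.5165, 0.0999, 0.1815]
tcp_rot: [0.971, -0.238, 0.0, -0.0]
ft_force: [-0.2, 0.4, -0.2]
grip_width: 0.0002
gripper_force: 0.0
```

```bash
python3 - <<'E'
from nav import *; from fit import rect
rel(.085)
p,im=snap('wrist','w3.png')
r=rect(p,im[:,:,::-1].copy(),C,YAW,.08)
p,im=snap('top','t3.png')
r2=rect(p,im[:,:,::-1].copy(),C,YAW,.08)
cv2.imwrite('pics/c3.png',np.vstack([r,r2]))
E
```

```text
t 8.1 tcp [0.5165 0.0999 0.1815] psi -27.53 zax [ 0.001 -0.    -1.   ] w 0.0002 F [-0.2  0.4 -0.2] q6 2.12
off x,y mm [-28.6  23.2] bar angle if flush (box deg) -105.06068481382586
```

View pics/c3.png

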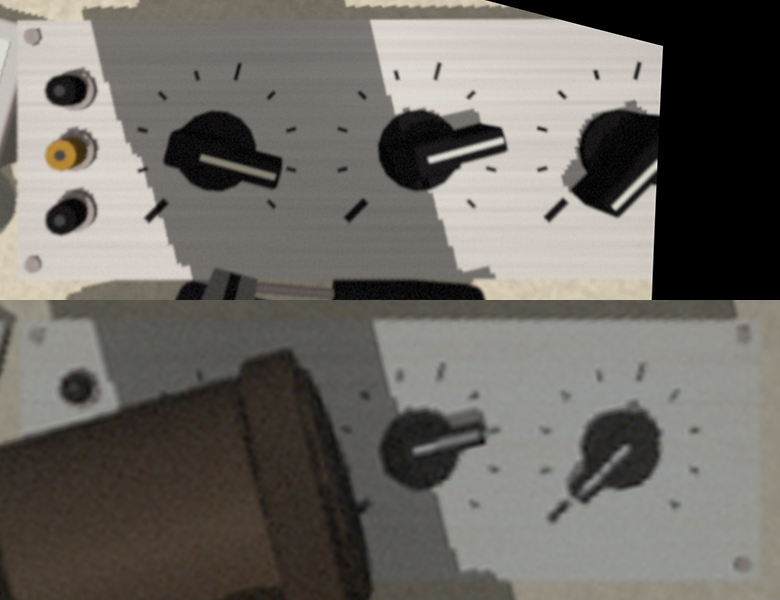

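Tens points at -77° in the box frame, which is its position 7 mark. Units is at 0 and hundreds at 8. Now I go down beside the hundreds pointer.

Call:
carry_out(
  plan=[
    [[0,0,0,0.6,0,0,0],[0,0,0,0.6,0,0,0],[0,0,0,0.5,0,0,0],[0,0,0,0.3,0,0,0],[0,0,0,0,0,0,0],[0,0.12,0.02,0,0,0,0],[0,0.12,0.02,0,0,0,0],[0,0.04,0.024,0,0,0,-0.4],[0,0.04,0.024,0,0,0,-0.4],[0,0.04,0.024,0,0,0,-0.4],[0,0.04,0.024,0,0,0,-0.4],[0,0.04,0.024,0,0,0,-0.4]],
  ],
)

```text
time_s: 9.4
eef_pos: [0.5299, 0.0862, 0.1022]
tcp_rot: [0.996, -0.089, 0.001, -0.0]
ft_force: [-0.7, 0.3, 0.3]
grip_width: -0.0001
gripper_force: 0.4
```

```bash
python3 - <<'E'
from nav import *
rel(.085)
E
```

```text
t 9.4 tcp [0.5299 0.0862 0.1022] psi -10.19 zax [ 0.001 -0.    -1.   ] w -0.0001 F [-0.7  0.3  0.3] q6 1.79
off x,y mm [-18.6  24.7] bar angle if flush (box deg) -87.7147369374289
```

Call:
carry_out(
  plan=[
    [[0,0.042,0.024,0,0,0,-0.4],[0,0.042,0.024,0,0,0,-0.4],[0,0.042,0.024,0,0,0,-0.4],[0,0.042,0.024,0,0,0,-0.4],[0,0.042,0.024,0,0,0,-0.4],[0,0.042,0.024,0,0,0,-0.4],[0,0.042,0.024,0,0,0,-0.4],[0,0.042,0.024,0,0,0,-0.4],[0,0.042,0.024,0,0,0,-0.4],[0,0.042,0.024,0,0,0,-0.4],[0,0.042,0.024,0,0,0,-0.4]],
  ],
)

```text
time_s: 10.5
eef_pos: [0.5494, 0.0781, 0.1023]
tcp_rot: [0.971, 0.239, 0.001, 0.0]
ft_force: [1.0, 0.0, 0.7]
grip_width: 0.0003
gripper_force: 0.0
```

```bash
python3 - <<'E'
from nav import *
rel(.085)
E
```

```text
t 10.5 tcp [0.5494 0.0781 0.1023] psi 27.62 zax [ 0.002 -0.    -1.   ] w 0.0003 F [1.  0.  0.7] q6 1.11
off x,y mm [-16.3  24.4] bar angle if flush (box deg) -49.907597412870665
```

Remaining: about 58°, or 17 rows.

Call:
carry_out(
  plan=[
    [[0,0.038,0.024,0,0,0,-0.4],[0,0.038,0.024,0,0,0,-0.4],[0,0.038,0.024,0,0,0,-0.4],[0,0.038,0.024,0,0,0,-0.4],[0,0.038,0.024,0,0,0,-0.4],[0,0.038,0.024,0,0,0,-0.4],[0,0.038,0.024,0,0,0,-0.4],[0,0.038,0.024,0,0,0,-0.4],[0,0.038,0.024,0,0,0,-0.4],[0,0.038,0.024,0,0,0,-0.4]],
  ],
)

```text
time_s: 11.5
eef_pos: [0.5668, 0.0814, 0.1023]
tcp_rot: [0.857, 0.515, 0.001, 0.0]
ft_force: [0.0, -0.2, -0.3]
grip_width: -0.0002
gripper_force: 0.0
```

```bash
python3 - <<'E'
from nav import *
rel(.085)
E
```

```text
t 11.5 tcp [0.5668 0.0814 0.1023] psi 62.0 zax [ 0.002 -0.    -1.   ] w -0.0002 F [ 0.  -0.2 -0.3] q6 0.52
off x,y mm [-16.1  24.7] bar angle if flush (box deg) -15.529403339882565
```

Call:
carry_out(
  plan=[
    [[0,0.038,0.025,0,0,0,-0.4],[0,0.038,0.025,0,0,0,-0.4],[0,0.038,0.025,0,0,0,-0.4],[0,0.038,0.025,0,0,0,-0.4],[0,0.038,0.025,0,0,0,-0.4],[0,0.038,0.025,0,0,0,-0.4],[0,0,0,0,0,0,0]],
  ],
)

```text
time_s: 12.2
eef_pos: [0.5754, 0.088, 0.1022]
tcp_rot: [0.752, 0.66, 0.001, 0.001]
ft_force: [-0.0, -0.3, 0.0]
grip_width: -0.0001
gripper_force: 0.0
```

```bash
python3 - <<'E'
from nav import *
rel(.085)
E
```

```text
t 12.2 tcp [0.5754 0.088  0.1022] psi 82.53 zax [ 0.002 -0.    -1.   ] w -0.0001 F [-0.  -0.3  0. ] q6 0.17
off x,y mm [-16.   25.2] bar angle if flush (box deg) 5.007566992154201
```

Force is zero and the pointer is past half-way. I retract, lift, move aside and look.

Call:
carry_out(
  plan=[
    [[0,-0.2,0,0,0,0,0],[0,0,0,-0.5,0,0,0],[0,0,0,-0.8,0,0,0],[0,0,0,-0.8,0,0,0],[0,0,0,-0.8,0,0,0],[0,-0.9,-0.2,0,0,0,0],[0,-0.9,-0.2,0,0,0,0],[0,-0.9,-0.2,0,0,0,0],[0,-0.9,-0.2,0,0,0,0],[0,-0.9,-0.2,0,0,0,0],[0,-0.9,-0.2,0,0,0,0],[0,-0.9,-0.2,0,0,0,0]],
  ],
)

```text
time_s: 13.4
eef_pos: [0.4841, -0.164, 0.2177]
tcp_rot: [0.753, 0.658, 0.0, 0.0]
ft_force: [-0.3, -0.4, 0.1]
grip_width: -0.0001
gripper_force: 0.0
```

Call:
carry_out(
  plan=[
    [[0,-0.9,-0.2,0,0,0,0],[0,-0.9,-0.2,0,0,0,0],[0,0,0,0,0,0,0]],
  ],
)

```text
time_s: 13.7
eef_pos: [0.4583, -0.2351, 0.2176]
tcp_rot: [0.754, 0.657, -0.0, 0.001]
ft_force: [0.2, 0.2, -1.5]
grip_width: 0.0001
gripper_force: 0.0
```

```bash
python3 - <<'E'
from nav import *; from fit import rect
state()
p,im=snap('top','t4.png')
r2=rect(p,im[:,:,::-1].copy(),C,YAW,.08)
cv2.imwrite('pics/c4.png',np.vstack([r2,cv2.resize(im[150:330,90:430,::-1],(780,300))]))
E
```

```text
t 13.7 tcp [ 0.4583 -0.2351  0.2176] psi 82.17 zax [ 0.    -0.001 -1.   ] w 0.0001 F [ 0.2  0.2 -1.5] q6 -0.46
```

View pics/c4.png

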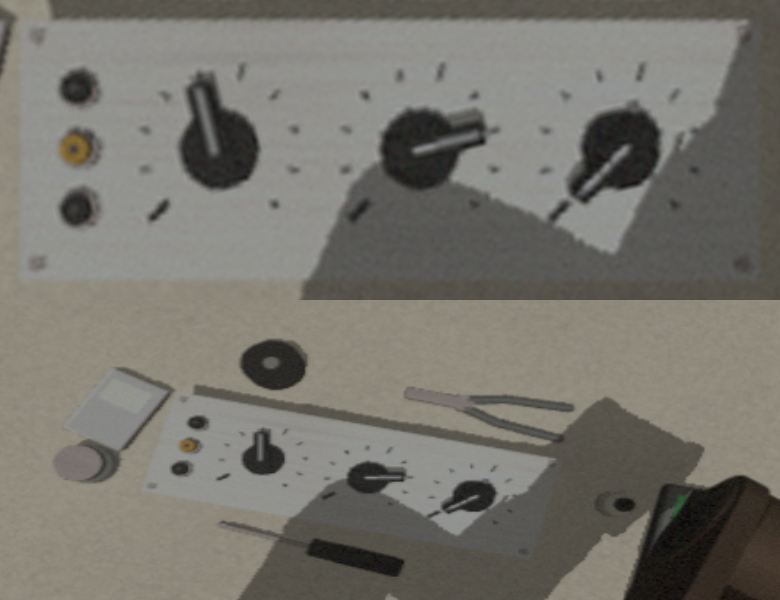

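Hundreds rests at 4, pointing the way tens did at its own 4. Tens is at 7, units at 0, and the box has not visibly moved. Handing in.

```bash
python3 -c "
from cell import job; print(job.job_done())"
```

```text
the job is handed in; nothing more can be done
None
```

The box reads 470 ohms in the last overhead picture: hundreds at 4, tens at 7, units still at 0, with the box in place and the hand clear. The job is handed in, but no verdict came back.

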